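# Unlatch an ATR clamp bridge and hold it up off its ball stud

### The arm

A 6-joint arm with a two-finger parallel gripper is mounted at the origin on the work surface. World frame = base frame: x ahead of the robot, y to its left, z up, the work surface at z = 0. Lengths are in mm, angles in degrees, forces in N, time in s.
With the tool pointing down it reaches from about 250 to 850 mm from the base axis. Payload 12.5 kg.
Tool frame: the origin (TCP) lies midway between the tips of the shut fingers; the grasp point (between the pads) lies 19 mm behind it; z points along the fingers, y is the line along which they close (so a half turn about z gives the same grasp; the last joint's range is limited). The gripper opens to 93 mm and grips with 3 to 60 N. Pads are 15 mm wide; open, the fingers measure 128 mm over their backs; the gripper's body (75 mm by 188 mm) begins 65 mm behind the grasp point.
Start: joints at [-75.894, 20.094, 94.641, -0, 65.266, -4.847], TCP at [178.659, -520.159, 192.233] pointing down, gripper open.
Joint ranges: [-157.81, 157.81], [-45, 120.19], [0.68, 151.7], [-89.99, 269.99], [4.06, 180], [-164.3, 164.3]. Speed limits (degrees/s): [127.2, 127.2, 159.86, 180, 180, 180].

### API

Orientations are given as [roll, pitch, yaw] about the fixed x, y, z axes, in that order (R = Rz(yaw) Ry(pitch) Rx(roll)).
In Python, from station import ctrl, viewer, ticket gives the robot as it stands.
- The arm moves only by the tool pendant, called as name(argument=value, ...) on one line, values as JSON. Schema: {"type":"object","properties":{"steps":{"type":"array","items":{"type":"number"},"minItems":6,"maxItems":72},"finger_gap":{"type":"number"},"only":{"type":"string"},"quiet":{"type":"boolean"},"lines":{"type":"string"}},"required":["steps"],"additionalProperties":false}. steps is one flat list of numbers that holds 1 to 12 rows one after another, with no inner brackets; each row has 6 numbers: dx, dy, dz in fractions of the full range, 1 being 600 mm, then a rotation vector rx, ry, rz in a scale on which 1.0 is 90 degrees; each row is the pose to reach, as a shift and turn from the pose commanded when the call began, along the tool's axes at that moment; what a row does not reach only later rows make up. A row lasts 1/12 s, in which the tool goes at most 41.7 mm and 7.16 degrees, less where a joint would pass 70% of its speed; a pose out of reach is approached as far as the arm can. finger_gap is the opening from 0.0 (shut) to 1.0 (fully open), set as the call begins (left out keeps the last). The fingers move at their own pace and stop on an object; the grip force is fixed at half the most. Time passes only in rows, so rows that do not move let the fingers close. The tool returns the time, the measured TCP pose, the force, the opening and the grip force at its end. only (a regular expression) keeps the lines of the reply that match it, lines (a string "A,B") keeps lines A to B, and quiet returns only ok. Shift and turn numbers lie between -1 and 1, and a call with a number outside is refused. Input that does not fit is refused with a message, and nothing moves.
- ctrl.get_state(): the state, without advancing time (a new reading comes with each control period).
- viewer.snapshot(name): name is "side" or "top" or "wrist"; returns a dict with "image" (420x560x3 uint8, red, green, blue), "range_z" (420x560 float32, mm along the optical axis (not along the pixel's ray), 0 where there is no reading), "camera_matrix" (3x3 intrinsics, pixels), "rvec" (rotation vector, rad) and "tvec" (3), from world to camera coordinates, as OpenCV has them. Camera axes: x right, y down, z forward; pixel columns grow to the right and rows downward; lengths in mm; the calibration is good to about 2 mm. A picture is of the moment at which its call begins.
- ticket.job_done(): hands the job in; it is judged then, once.
The state is a dict: "time_s": time; "joint_positions": joint angles; "qvel": joint speeds; "joint_efforts": joint torques, N m; "position": TCP position; "tool_rot": TCP orientation; "force": force on the tool from outside, world axes, zero at the start; "ft_torque": the same for the moment, N m; "finger_gap": opening from 0.0 (shut) to 1.0 (fully open); "finger_force": force on a finger pad.
Only numpy, scipy, OpenCV 4.12 (cv2) and the standard library are available. Lean on these libraries where they do the work, as an engineer would, in place of code of your own. Each camera call takes 0.05 s, during which the arm holds its last target. There are 200 camera calls.

### The job

Open the clamp on the ATR sampling accessory: pull the black tab on the free end of its clamp bridge sideways, away from the bridge, against its spring until the ball stud is released, and with the latch still pulled lift the bridge off the ball by that tab. Finish while still gripping the tab, holding the bridge steady at about 40 degrees above level so that the crystal under it can be reached. Leave the sample disc where it lies on the crystal and everything else on the bench undisturbed.

Things in the scene. Friction and masses are not known exactly. Their poses are not given: they have to be found in the camera images.
- atr: ATR sampling accessory, heavy, fixed on the bench: base plate 190 (x) by 130 (y), 12 thick, black optics housing, steel top plate at height 82, and over it the clamp bridge, a bar 30 wide. Origin at the centre of its underside, z up. Its x runs along the bridge from hinge to free end; its +y is the sideways direction in which the latch is pulled
- head_top (a point): centre of the top of the bridge's socket head, a block 44 (x) by 40 (y) at the free end over the ball; closed it is at x = 65, y = 0, height 128 of the accessory. On the accessory only tab and knob stand higher
- knob_top (a point): top of the black torque knob, 36 diameter, that stands on the middle of the bridge and rises with it; already backed off, need not be turned. Closed it is at x = 0, y = 0, height 165 of the accessory
- bridge (a joint): hinge of the clamp bridge, rad: 0 closed and seated on the ball, grows as the free end rises, stop at 1.75. Turns freely about the line through hinge along the accessory's y and falls shut by its own weight (0.45 to 0.7 kg; lifting takes 2 to 5 N at the tab)
- latch (a joint): spring slide of the latch in the bridge's head, m: 0 home, where its steel fork sits under the ball and the bridge cannot rise; grows as it is pulled along the accessory's +y (away from the head), stop at 0.018. The ball is free from 0.013 on. The spring takes about 7 N to start and 14 N at the stop and returns the slide when let go
- tab: black ribbed pull tab of the latch, an upright block 26 (along the accessory's x) by 10 thick (along y) by 36 high, beside the bridge's head. Origin at the centre of its underside; axes parallel to the accessory's while the bridge is closed; closed, the underside is at height 124 and the top at 160. Moves with slide and bridge
- tab_grip (a point): middle of the tab's grip, 22 above its underside; closed and home it is 65 along x, 32 along y and 146 up from the accessory's origin; from the hinge line it is 130 along the bridge and 33 above
- hinge (a point): middle of the bridge's hinge line, which is parallel to the accessory's y; 65 behind (-x of) the accessory's origin, 113 up
- ball (a point): centre of the fixed steel ball stud, 16 diameter, at height 110 under the bridge's head (hidden while it is closed)
- crystal (a point): centre of the crystal in its puck on the top plate, under the middle of the bridge, height 85
- sample: off-white sample disc, 20 diameter, 4 thick, lying on the crystal under the bridge with 5 free above it; origin at the centre of its underside
- tweezers: pointed steel tweezers, 120 long, 8 high, lying flat; origin under the middle
- wash_bottle: whitish plastic wash bottle, 62 diameter, 185 high with its bent spout; origin at the centre of its underside
- pellet_die: turned steel pellet die, 52 diameter foot, 72 high; origin at the centre of its underside
- vial0: clear glass vial, 25 diameter, 46 high; origin at the centre of its underside
- vial1: amber glass vial, 25 diameter, 46 high; origin at the centre of its underside
- mortar: white mortar bowl, 84 diameter, 45 high; origin at the centre of its underside
- wipes: carton of paper wipes, 115 x 215 x 70 high; origin at the centre of its underside
Things that resemble listed ones, but are neither listed nor needed, are in the scene too. What is shaped like the atr but brown, red or yellow is not meant.

How it is judged:
By the outcome, as a careful person would: the job done as asked, in the order asked, and still so for the second after the job is handed in, while the arm keeps its last pose, push and grip.
It also fails if it takes over 35 s, if anything falls off the work surface, if the arm or the gripper's body presses on something with over 40 N, if the wrist force passes 120 N, or if a joint passes its speed limit or range.

## Working session

There is one attempt and no reset: what is moved stays moved. The work goes in short steps, Python scripts to look and compute and a tool call to move; the robot and the scene stay as the last step left them, time stands still between calls to the robot, and variables do not carry over. Pictures are saved under pics/ and viewed, at most 10 in all, crops included, and the job is handed in when it is done.

```bash
ls; mkdir -p pics
```

Create h.py:
```python
import numpy as np,cv2
from station import ctrl,viewer,ticket
def snap(n):
    s=viewer.snapshot(n); s['R']=cv2.Rodrigues(np.array(s['rvec'],float))[0]; s['t']=np.array(s['tvec'],float).ravel(); s['K']=np.array(s['camera_matrix'],float); return s
def cloud(s):
    z=s['range_z'].astype(float); v,u=np.mgrid[:z.shape[0],:z.shape[1]]
    K=s['K']; c=np.stack([(u-K[0,2])/K[0,0]*z,(v-K[1,2])/K[1,1]*z,z],-1)
    w=(c-s['t'])@s['R']; w[z<=0]=np.nan; return w
def save(s,f): cv2.imwrite('pics/'+f,s['image'][:,:,::-1])
```

Run:
```python
from h import *
for n in('top','side'):
    s=snap(n); save(s,n+'0.png'); np.savez('/tmp/'+n,**{k:s[k] for k in('image','range_z','R','t','K')})
    print(n,-s['R'].T@s['t'])
print(ctrl.get_state())
```

```text
pics
top [ 408.59691907   48.50074773 1435.50943097]
side [ 369.77489535 1139.20977704  733.562145  ]
{'time_s': 0.1, 'joint_positions': array([-7.58943019e+01,  2.01213492e+01,  9.46714254e+01, -5.22626280e-04,
        6.52660627e+01, -4.84871801e+00]), 'qvel': array([ 0.04008915, -0.10987066, -0.08301395,  0.00786515,  0.01727778,
        0.1566452 ]), 'joint_efforts': array([ 2.01502862e-04, -4.98026311e+01, -2.85704988e+01,  6.99600368e-02,
        2.38214002e-02, -4.79553864e-05]), 'position': array([ 178.57742671, -519.85834896,  191.76665979]), 'tool_rot': array([-1.79941333e+02, -4.50046653e-03,  1.89546327e+01]), 'force': array([-0.1387097 , -0.42813513, -0.64761601]), 'ft_torque': array([-0.02413985,  0.02407002, -0.02834767]), 'finger_force': 0.0, 'finger_gap': 0.9977614587974799}
```

View pics/top0.png

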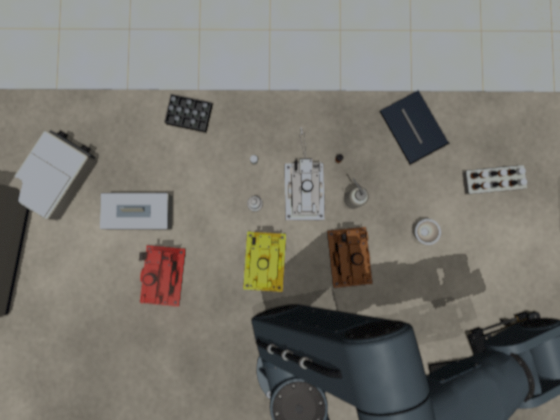

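View pics/side0.png

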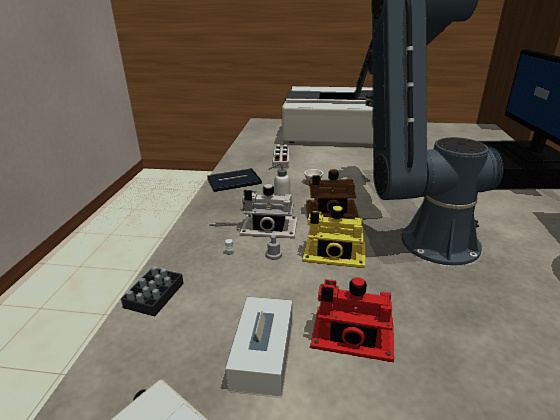

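The candidates in the top view are the grey/steel accessory (305,190), yellow (265,262), brown (350,257) and red (163,275). The description rules out the coloured ones, so I choose the grey one. In the side view it is at (268,212), with its dark tab near (248,197). Next I'll take a close crop and measure.

Run:
```python
from h import *
a=np.load('/tmp/top.npz');b=np.load('/tmp/side.npz')
A=cv2.resize(a['image'][145:225,265:385],(600,400),interpolation=3)
B=cv2.resize(b['image'][175:245,205:325],(343*600//343,350),interpolation=3)
cv2.imwrite('pics/crop0.png',np.vstack([A[:300],B[:300]])[:,:,::-1])
for n,s,(r0,r1,c0,c1) in(('top',a,(145,225,275,335)),('side',b,(175,245,205,325))):
    w=cloud(s)[r0:r1,c0:c1]; im=s['image'][r0:r1,c0:c1].astype(int)
    dark=(im.max(2)<60)
    for lo,hi in((10,16),(80,84),(124,130),(140,170),(158,168)):
        m=(w[...,2]>lo)&(w[...,2]<hi)
        for nm,mm in(('all',m),('dark',m&dark)):
            p=w[mm]; 
            if len(p): print(n,lo,hi,nm,len(p),p.mean(0).round(1),p.min(0).round(),p.max(0).round(), [np.round(x,1) for x in cv2.minAreaRect(p[:,:2].astype(np.float32))])
```

```text
top 10 16 all 418 [557.2 -21.6  12.8] [481. -97.  10.] [727.  34.  16.] [array([603.9, -31.4]), array([245.5, 129.5]), np.float64(0.5)]
top 80 84 all 370 [564.9 -29.7  82.1] [493. -74.  80.] [656.  12.  84.] [array([574.8, -31.2]), array([163. ,  85.5]), np.float64(0.4)]
top 124 130 all 204 [601.6 -30.8 126.6] [500. -73. 124.] [661.  -2. 130.] [array([581. , -31.8]), array([ 68.9, 161.5]), np.float64(83.9)]
top 140 170 all 164 [589.3 -22.7 161. ] [558. -49. 140.] [652.   8. 170.] [array([607.7, -19.7]), array([101.7,  37.4]), np.float64(19.0)]
top 140 170 dark 18 [638.7   3.6 159.3] [627.   2. 152.] [651.   5. 165.] [array([639.3,   3.7]), array([23.8,  3.5]), np.float64(1.0)]
top 158 168 all 118 [585.2 -25.6 162.8] [560. -46. 158.] [650.   5. 168.] [array([601.4, -12.1]), array([96.4, 35.4]), np.float64(35.3)]
top 158 168 dark 11 [638.3   3.5 161.4] [629.   2. 159.] [650.   5. 165.] [array([639.4,   3.6]), array([ 3.2, 21.6]), np.float64(89.9)]
side 10 16 all 867 [583.2 -97.1  13.2] [ 387. -441.   10.] [927.  80.  16.] [array([ 625.6, -187.5]), array([412.8, 640.9]), np.float64(19.6
[... 605 characters left out ...]
29.7 127. ] [ 393. -186.  124.] [654. 136. 130.] [array([462.6, -51.2]), array([285. , 281.4]), np.float64(61.3)]
side 140 170 all 283 [ 5.207e+02 -1.000e-01  1.538e+02] [ 401. -176.  140.] [653. 138. 169.] [array([471. , -32.7]), array([252.1, 284.5]), np.float64(61.0)]
side 140 170 dark 230 [518.6   5.3 151.9] [ 401. -176.  140.] [653. 138. 163.] [array([471.9, -34. ]), array([250. , 284.6]), np.float64(61.6)]
side 158 168 all 106 [527.1  -5.  161.7] [ 401. -148.  158.] [653. 137. 168.] [array([467.6,  26.2]), array([282.5, 249.4]), np.float64(33.8)]
side 158 168 dark 60 [523.5  17.4 160.2] [ 401. -142.  158.] [653. 135. 163.] [array([529.8,   0.6]), array([247.2, 276.9]), np.float64(2.1)]
```

View pics/crop0.png

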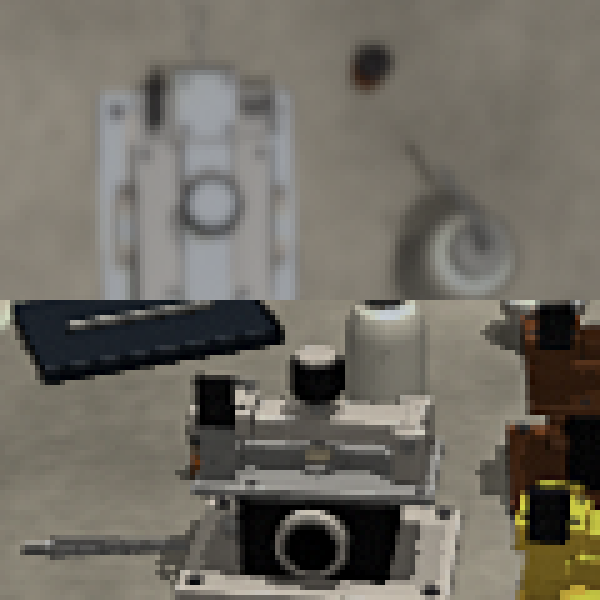

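The crop confirms the grey accessory: tab at top-view crop (153,97), which is full image (296,164), with its long side along world x. In the side view the tab is at crop (215,400). Measured tab top is ≈(639,3,160), and the base centre is ≈(574,-31) with yaw ≈0. That matches the stated offsets (65,32). Next I'll rise and go to a hover point.

The rows are not in the units I measure in: shifts go in shares of 600 mm and turns go in shares of 90 degrees. I convert before sending: 255 mm / 600 = 0.425, -160 mm / 600 = -0.2667, 9 degrees / 90 = 0.1.

pendant(steps=[0,0,-0.0333,0,0,0,0,0,-0.0917,0,0,0,0,0,-0.15,0,0,0,0.0333,-0.02,-0.2,0,0,0.0111,0.075,-0.0467,-0.23,0,0,0.0222,0.125,-0.0783,-0.23,0,0,0.0333,0.175,-0.11,-0.23,0,0,0.0444,0.225,-0.1417,-0.23,0,0,0.0556,0.275,-0.1717,-0.23,0,0,0.0667,0.325,-0.2033,-0.23,0,0,0.0778,0.375,-0.235,-0.23,0,0,0.0889,0.425,-0.2667,-0.23,0,0,0.1], finger_gap=1.0)

```text
time_s: 1.1
position: [368.5, -284.4, 330.1]
tool_rot: [-180.0, 0.0, 9.9]
force: [0.2, -0.7, -0.3]
finger_gap: 0.996
finger_force: 0.0
```

pendant(steps=[0.0417,-0.0417,0,0,0,0.0111,0.0833,-0.0833,0,0,0,0.0222,0.125,-0.1167,0,0,0,0.0333,0.1667,-0.15,0,0,0,0.0444])

```text
time_s: 1.43
position: [451.5, -178.4, 330.1]
tool_rot: [-180.0, 0.0, 5.9]
force: [0.6, 0.7, -1.0]
finger_gap: 0.998
finger_force: 0.0
```

Run:
```python
from h import *
from scipy.spatial.transform import Rotation as R
s=ctrl.get_state();print(s['joint_positions'].round(1))
r=R.from_euler('xyz',s['tool_rot'],degrees=True);p=s['position']
T=R.from_euler('xyz',[180,0,0],degrees=True)
print(r.inv().apply(np.array([600,2,330])-p).round(1),(r.inv()*T).as_rotvec(degrees=True).round(1))
```

```text
[-27.1   6.7  92.2  -0.   81.   57. ]
[ 1.664e+02 -1.641e+02  1.000e-01] [-0.   0.   5.9]
```

Scaled: 166 mm / 600 = 0.2767, -164 mm / 600 = -0.2733, 5.9 degrees / 90 = 0.0656.

pendant(steps=[0.0417,-0.0417,0,0,0,0.0111,0.0833,-0.0833,0,0,0,0.0222,0.125,-0.125,0,0,0,0.0333,0.1667,-0.1667,0,0,0,0.0444,0.2083,-0.2083,0,0,0,0.0556,0.25,-0.2467,0,0,0,0.0656,0.2767,-0.2733,0,0,0,0.0656,0.2767,-0.2733,0,0,0,0.0656,0.2767,-0.2733,0,0,0,0.0656])

```text
time_s: 2.18
position: [598.9, 0.9, 329.3]
tool_rot: [180.0, 0.1, 0.1]
force: [0.3, -1.1, -0.1]
finger_gap: 1.002
finger_force: 0.0
```

Run:
```python
from h import *
st=ctrl.get_state();print(st['joint_positions'].round(1),st['position'].round(1),st['tool_rot'].round(2))
s=snap('wrist');save(s,'wrist1.png');w=cloud(s)
print(-s['R'].T@s['t'])
im=s['image'].astype(int);dark=im.max(2)<70
for lo,hi,x0,x1,y0,y1,d in((155,166,615,665,-15,20,0),(124,131,600,665,-60,-5,0),(158,170,550,600,-60,0,0),(9,15,640,690,-110,50,0)):
    m=(w[...,2]>lo)&(w[...,2]<hi)&(w[...,0]>x0)&(w[...,0]<x1)&(w[...,1]>y0)&(w[...,1]<y1)
    p=w[m];v,u=np.where(m)
    if len(p):print(lo,len(p),p.mean(0).round(1),p.min(0).round(1),p.max(0).round(1),[np.round(x,1) for x in cv2.minAreaRect(p[:,:2].astype(np.float32))],'px',u.mean().round(),v.mean().round())
```

```text
[-4.4 19.9 75.7 -0.  84.4 85.5] [598.9   0.9 329.3] [1.8e+02 9.0e-02 1.5e-01]
[6.75126487e+02 4.58154461e-01 5.21480913e+02]
155 209 [643.6   1.5 159.4] [631.5  -4.1 155. ] [656.    6.3 162. ] [array([643.7,   1.1]), array([10.4, 24.5]), np.float64(90.0)] px 275.0 150.0
124 1139 [644.  -30.3 127.7] [609.8 -50.7 124.1] [665.  -10.3 130.9] [array([637.5, -30.6]), array([56.2, 39.3]), np.float64(2.1)] px 301.0 148.0
158 699 [580.6 -31.5 163.2] [560.8 -49.7 158.1] [597.8 -13.8 167. ] [array([579.3, -31.3]), array([36.6, 35.9]), np.float64(19.9)] px 303.0 205.0
9 804 [664.  -21.7  11.7] [640.3 -95.2   9.1] [683.1  33.9  15. ] [array([662.4, -30.2]), array([ 40.9, 129.5]), np.float64(1.9)] px 290.0 129.0
```

View pics/wrist1.png

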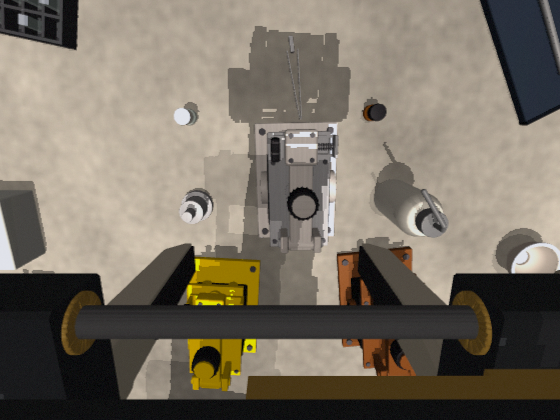

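The wrist view shows the tab at px (275,150), i.e. (643.7,1.1,160). The knob is at (303,205), i.e. (579,-31,164). They differ by (64,32), so the yaw is about 0 and the identity holds. I'll descend with the grasp near z≈153, keeping the tips above the head.

Scaled: 195 mm / 600 = 0.325, 150 mm / 600 = 0.25.

pendant(steps=[0.025,0,0.0333,0,0,0,0.05,0,0.075,0,0,0,0.0717,0,0.125,0,0,0,0.0717,0,0.175,0,0,0,0.0717,0,0.2167,0,0,0,0.0717,0,0.25,0,0,0,0.0717,0,0.275,0,0,0,0.0717,0,0.295,0,0,0,0.0717,0,0.3117,0,0,0,0.0717,0,0.3233,0,0,0,0.0717,0,0.325,0,0,0,0.0717,0,0.325,0,0,0], finger_gap=0.5)

```text
time_s: 3.23
position: [642.0, 0.1, 135.5]
tool_rot: [180.0, -0.0, 0.0]
force: [-0.1, -0.2, 0.7]
finger_gap: 0.499
finger_force: 0.0
```

Run:
```python
from h import *
st=ctrl.get_state();print(st['position'].round(1),st['tool_rot'].round(2))
s=snap('wrist');save(s,'wrist2.png')
t=snap('side');cv2.imwrite('pics/side2.png',cv2.resize(t['image'][150:245,195:335],(700,475),interpolation=3)[:,:,::-1])
```

```text
[6.420e+02 1.000e-01 1.355e+02] [ 1.8e+02 -1.0e-02  4.0e-02]
```

View pics/side2.png

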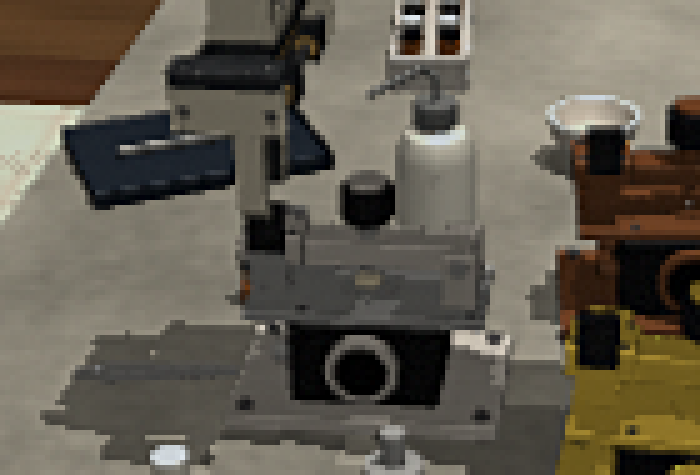

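View pics/wrist2.png

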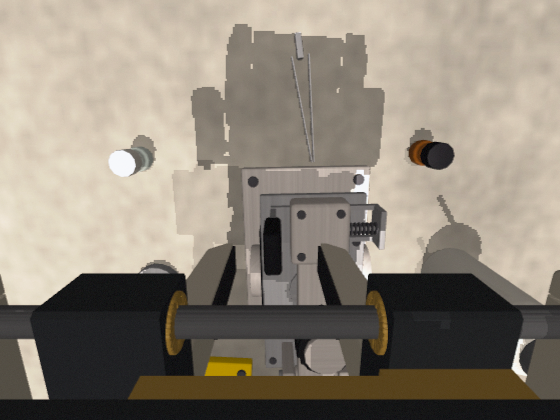

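The side crop shows the finger in front of the tab, tab at (265,230). The wrist view shows the tab at (272,245) between the tips at (232,250) and (322,250), so I'll close.

pendant(steps=[0,0,0,0,0,0,0,0,0,0,0,0,0,0,0,0,0,0,0,0,0,0,0,0,0,0,0,0,0,0,0,0,0,0,0,0], finger_gap=0.0)

```text
time_s: 3.83
position: [641.9, 0.3, 135.3]
tool_rot: [-180.0, -0.0, 0.1]
force: [-0.1, 0.3, -0.5]
finger_gap: 0.115
finger_force: 0.0
```

pendant(steps=[0,-0.0033,0,0,0,0,0,-0.0067,0,0,0,0,0,-0.01,0,0,0,0,0,-0.0133,0,0,0,0,0,-0.0133,0,0,0,0,0,-0.0133,0,0,0,0])

```text
time_s: 4.33
position: [641.9, 8.5, 135.2]
tool_rot: [180.0, 0.0, 0.1]
force: [0.3, 0.0, 1.0]
finger_gap: 0.004
finger_force: 0.0
```

The fingers shut without any tab between them, so I'll look before going on.

Run:
```python
from h import *
st=ctrl.get_state();print(st['position'].round(1),st['finger_gap'])
s=snap('wrist');w=cloud(s)
t=snap('side');wt=cloud(t)
a=cv2.resize(s['image'][180:330,200:360],(640,600),interpolation=3)[:300*2][:600]
cv2.imwrite('pics/w3.png',cv2.resize(a,(400,375))[:,:,::-1]);
b=cv2.resize(t['image'][165:235,215:295],(400,350),interpolation=3)
cv2.imwrite('pics/w3.png',np.hstack([cv2.resize(a,(373,350)),b])[:,:,::-1])
for r in range(190,300,8):
    print(r,[tuple(w[r,c].round(0).tolist()) for c in (262,272,280,290)])
```

```text
[641.9   8.5 135.2] 0.004134684812611989
190 [(651.0, 22.0, 12.0), (651.0, 12.0, 13.0), (651.0, 4.0, 11.0), (651.0, -6.0, 12.0)]
198 [(643.0, 22.0, 12.0), (659.0, 11.0, 81.0), (659.0, 5.0, 83.0), (659.0, -3.0, 82.0)]
206 [(634.0, 22.0, 12.0), (652.0, 11.0, 81.0), (653.0, 5.0, 83.0), (658.0, -2.0, 102.0)]
214 [(625.0, 22.0, 12.0), (646.0, 11.0, 82.0), (646.0, 5.0, 81.0), (653.0, -2.0, 104.0)]
222 [(617.0, 23.0, 12.0), (639.0, 11.0, 82.0), (656.0, 5.0, 136.0), (657.0, -1.0, 137.0)]
230 [(608.0, 23.0, 12.0), (632.0, 11.0, 82.0), (657.0, 6.0, 152.0), (657.0, -0.0, 152.0)]
238 [(599.0, 23.0, 12.0), (626.0, 11.0, 83.0), (654.0, 6.0, 159.0), (655.0, -0.0, 160.0)]
246 [(652.0, 16.0, 166.0), (652.0, 10.0, 165.0), (653.0, 6.0, 167.0), (652.0, 0.0, 166.0)]
254 [(653.0, 15.0, 178.0), (652.0, 10.0, 176.0), (652.0, 6.0, 176.0), (652.0, 1.0, 176.0)]
262 [(653.0, 15.0, 187.0), (652.0, 10.0, 186.0), (651.0, 6.0, 184.0), (652.0, 1.0, 186.0)]
270 [(652.0, 14.0, 195.0), (652.0, 10.0, 194.0), (650.0, 6.0, 191.0), (652.0, 1.0, 194.0)]
278 [(679.0, 12.0, 253.0), (652.0, 10.0, 202.0), (651.0, 6.0, 199.0), (679.0, 4.0, 254.0)]
286 [(679.0, 11.0, 257.0), (652.0, 10.0, 210.0), (651.0, 6.0, 207.0), (679.0, 4.0, 258.0)]
294 [(679.0, 11.0, 261.0), (678.0, 9.0, 259.0), (678.0, 7.0, 259.0), (679.0, 5.0, 261.0)]
```

View pics/w3.png

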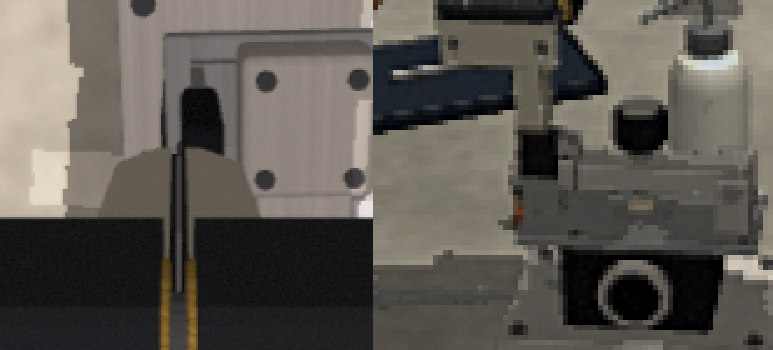

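The wrist crop shows the tab's black top at (203,110), standing clear in front of and below the shut fingers, whose tips are at (178,150). The tips seem to end above z≈160 although the state reports 135. I'll measure the true tip height in both views.

Run:
```python
from h import *
s=snap('wrist');w=cloud(s)
for c in range(244,312,6):
    col=w[225:300,c]; m=(abs(col[:,0]-651)<4)&(col[:,2]>120)&(col[:,2]<215); p=col[m]
    if len(p): i=p[:,2].argmin(); print('w',c,np.where(m)[0][0]+225,p[i].round(1),p[:,2].max().round())
t=snap('side');w=cloud(t);K=t['K']
for z in(135,163):
    q=t['R']@np.array([642,8.5,z])+t['t'];q=K@q;print('tip px',z,(q[:2]/q[2]).round(1))
q=K@(t['R']@np.array([643,1,160])+t['t']);print('tab top px',(q[:2]/q[2]).round(1))
for r in range(176,216,2):print(r,[(w[r,c].round(0).tolist(),int(t['image'][r,c].max())) for c in (246,250)])
```

```text
w 244 266 [651.7  22.9 189.6] 198.0
w 250 250 [652.   21.5 171. ] 199.0
w 256 248 [652.1  18.5 168.5] 198.0
w 262 245 [652.2  15.4 164.2] 198.0
w 268 243 [652.1  12.2 161.1] 198.0
w 274 246 [650.6   8.8 161.9] 214.0
w 280 238 [653.2   5.4 159.2] 212.0
w 286 237 [654.9   2.  158.8] 198.0
w 292 238 [652.6  -1.4 159.2] 198.0
w 298 248 [652.2  -4.2 168.6] 199.0
w 304 225 [648.4 -11.1 126.3] 198.0
w 310 225 [651.5 -15.  127.1] 199.0
tip px 135 [247.4 197.8]
tip px 163 [247.  190.3]
tab top px [247.2 190.1]
176 [([622.0, 93.0, 254.0], 103), ([610.0, 92.0, 254.0], 112)]
178 [([622.0, 93.0, 247.0], 93), ([611.0, 91.0, 246.0], 98)]
180 [([639.0, 27.0, 209.0], 99), ([634.0, -11.0, 192.0], 51)]
182 [([639.0, 25.0, 201.0], 98), ([633.0, -5.0, 187.0], 57)]
184 [([641.0, 22.0, 192.0], 99), ([633.0, -3.0, 181.0], 58)]
186 [([641.0, 23.0, 186.0], 99), ([632.0, 4.0, 177.0], 75)]
188 [([641.0, 22.0, 178.0], 99), ([633.0, 2.0, 169.0], 71)]
190 [([642.0, 22.0, 171.0], 84), ([633.0, 4.0, 162.0], 49)]
192 [([646.0, 6.0, 155.0], 10), ([632.0, 7.0, 156.0], 5)]
194 [([647.0, 4.0, 147.0], 5), ([633.0, 7.0, 149.0], 8)]
196 [([647.0, 7.0, 141.0], 8), ([632.0, 11.0, 143.0], 11)]
198 [([647.0, 6.0, 133.0], 9), ([634.0, 5.0, 133.0], 7)]
200 [([648.0, 4.0, 124.0], 51), ([634.0, 7.0, 126.0], 33)]
202 [([649.0, 3.0, 116.0], 72), ([634.0, 6.0, 118.0], 72)]
204 [([650.0, 2.0, 108.0], 71), ([634.0, 8.0, 111.0], 69)]
206 [([650.0, 4.0, 101.0], 70), ([636.0, 3.0, 101.0], 69)]
208 [([655.0, -15.0, 82.0], 69), ([641.0, -16.0, 83.0], 69)]
210 [([650.0, 6.0, 86.0], 68), ([638.0, -1.0, 83.0], 66)]
212 [([649.0, 11.0, 81.0], 82), ([635.0, 13.0, 84.0], 80)]
214 [([680.0, -112.0, 1.0], 94), ([664.0, -109.0, 4.0], 122)]
```

Both views put the fingertips at z≈161, while the state reports 135. The fingers are therefore about 26 mm short of the reported TCP, and x and y agree. The arc depends on whether this offset is fixed in the tool or in the world, so I'll test it with a tilt in free air.

Create tip.py:
```python
from h import *
from scipy.spatial.transform import Rotation as R
st=ctrl.get_state();r=R.from_euler('xyz',st['tool_rot'],degrees=True);p=st['position']
s=snap('wrist');cam=-s['R'].T@s['t'];print('pose',p.round(1),st['tool_rot'].round(1),st['joint_positions'].round(0));print('cam in tool',r.inv().apply(cam-p).round(1))
for n,q in(('wrist',s),('side',snap('side'))):
    w=cloud(q).reshape(-1,3);l=r.inv().apply(w-p)
    for y0,y1 in((-35,0),(0,35)):
        m=(abs(l[:,0])<12)&(l[:,1]>y0)&(l[:,1]<y1)&(l[:,2]>-70)&(l[:,2]<5)
        if m.sum()>5:
            a=l[m];print(n,y0,m.sum(),'tip tool z',np.sort(a[:,2])[-4:].round(1),'x',a[:,0].min().round(1),a[:,0].max().round(1),'y',a[:,1].min().round(1),a[:,1].max().round(1))
```

```bash
python3 tip.py
```

```text
pose [641.9   8.2 135.3] [180.  -0.   0.] [-3. 33. 83. -0. 64. 87.]
cam in tool [  75.9    0.7 -192.2]
wrist -35 835 tip tool z [-25.8 -25.8 -25.7 -25.3] x 8.2 11.2 y -15.1 -0.3
wrist 0 1126 tip tool z [-19.5 -19.4   4.3   4.7] x -11.1 11.9 y 0.0 24.1
side -35 84 tip tool z [-2.3 -2.2  0.8  4.3] x -10.4 11.4 y -20.6 -0.1
side 0 59 tip tool z [3.4 3.5 4.  4.4] x -12.0 11.9 y 0.1 15.7
```

pendant(steps=[0,0,-0.025,0,0,0,0,0,-0.0583,0,0,0,0,0,-0.1,0,0,0,0,0,-0.1333,0,0.0667,0,0,0,-0.15,0,0.1333,0,0,0,-0.15,0,0.2,0,0,0,-0.15,0,0.2667,0,0,0,-0.15,0,0.3333,0,0,0,-0.15,0,0.3333,0,0,0,-0.15,0,0.3333,0], finger_gap=0.0)

```text
time_s: 5.47
position: [641.1, 8.3, 225.2]
tool_rot: [-180.0, -29.8, 0.0]
force: [0.2, 0.4, 0.1]
finger_gap: 0.004
finger_force: 0.0
```

```bash
python3 tip.py
```

```text
pose [641.1   8.3 225.2] [-180.   -29.8    0. ] [ -4.  14. 104.   4.  32.  82.]
cam in tool [  75.6    0.7 -191.5]
wrist -35 838 tip tool z [-25.5 -25.  -24.9 -24.2] x 7.9 10.9 y -15.1 -0.3
wrist 0 1029 tip tool z [-25.4 -25.4 -25.2 -24.8] x -6.4 11.1 y 0.0 16.7
side -35 64 tip tool z [-31.7 -30.5 -28.2 -26.8] x -6.6 11.5 y -19.3 -3.8
```

The offset is fixed in the tool: the real tips sit at tool z ≈ -25. I'll untilt, centre, and descend 25 mm further to a reported z≈108.

Scaled: 7 mm / 600 = 0.0117, 6 mm / 600 = 0.01, -29.9 degrees / 90 = -0.3322.

pendant(steps=[0,0.0033,0,0,-0.0667,0,0,0.0067,0,0,-0.1333,0,0,0.01,0,0,-0.2,0,0,0.0117,0,0,-0.2667,0,0,0.0117,0,0,-0.3322,0,0,0.0117,0,0,-0.3322,0,0,0.0117,0,0,-0.3322,0], finger_gap=0.5)

```text
time_s: 6.15
position: [643.2, 1.2, 224.5]
tool_rot: [180.0, -0.1, 0.0]
force: [-0.5, 0.5, -0.8]
finger_gap: 0.453
finger_force: 0.0
```

pendant(steps=[0.0033,0,0.025,0,0,0,0.0033,0,0.0583,0,0,0,0.0033,0,0.0917,0,0,0,0.0033,0,0.1167,0,0,0,0.0033,0,0.1417,0,0,0,0.0033,0,0.1617,0,0,0,0.0033,0,0.1783,0,0,0,0.0033,0,0.19,0,0,0,0.0033,0,0.1967,0,0,0,0.0033,0,0.1967,0,0,0,0.0033,0,0.1967,0,0,0])

```text
time_s: 7.07
position: [644.4, 1.3, 107.7]
tool_rot: [180.0, -0.1, 0.1]
force: [0.5, -0.2, -0.4]
finger_gap: 0.502
finger_force: 0.0
```

pendant(steps=[0,0,0,0,0,0,0,0,0,0,0,0,0,0,0,0,0,0,0,0,0,0,0,0,0,0,0,0,0,0,0,0,0,0,0,0,0,0,0,0,0,0], finger_gap=0.0)

```text
time_s: 7.65
position: [644.3, 2.4, 107.4]
tool_rot: [-179.9, -0.1, 0.1]
force: [0.2, 6.7, 1.8]
finger_gap: 0.106
finger_force: 30.0
```

The tab is gripped (9.9 mm, 30 N). Now I'll pull the latch in +y, which is tool -y.

Scaled: -8 mm / 600 = -0.0133, -6 mm / 600 = -0.01.

pendant(steps=[0,-0.0033,0,0,0,0,0,-0.0067,0,0,0,0,0,-0.01,0,0,0,0,0,-0.0133,0,0,0,0,0,-0.0133,0,0,0,0,0,-0.0133,0,0,0,0])

```text
time_s: 8.15
position: [644.1, 7.8, 107.2]
tool_rot: [179.9, -0.1, 0.1]
force: [-0.6, -8.7, -1.0]
finger_gap: 0.109
finger_force: 30.0
```

pendant(steps=[0,-0.0033,0,0,0,0,0,-0.0067,0,0,0,0,0,-0.01,0,0,0,0,0,-0.0133,0,0,0,0,0,-0.0133,0,0,0,0,0,-0.0133,0,0,0,0])

```text
time_s: 8.65
position: [644.0, 15.2, 107.2]
tool_rot: [179.8, -0.1, 0.1]
force: [-0.9, -11.6, -0.0]
finger_gap: 0.105
finger_force: 30.0
```

Slide ≈12.8 mm and force 11.6 N, which agree with the spring. I'll pull about 3.5 mm more.

Scaled: -3.7 mm / 600 = -0.0062, -2 mm / 600 = -0.0033.

pendant(steps=[0,-0.0033,0,0,0,0,0,-0.0062,0,0,0,0,0,-0.0062,0,0,0,0,0,-0.0062,0,0,0,0])

```text
time_s: 8.98
position: [643.9, 18.6, 107.2]
tool_rot: [179.8, -0.1, 0.1]
force: [-0.7, -12.5, 0.0]
finger_gap: 0.107
finger_force: 30.0
```

Run:
```python
from h import *
from scipy.spatial.transform import Rotation as R
st=ctrl.get_state();r=R.from_euler('xyz',st['tool_rot'],degrees=True);p=st['position']
print(p,st['tool_rot'],st['force'])
for hx in(511.,514.):
  H=np.array([hx,p[1],113])
  for a in(3,6,9,12,15,18,21,24,28,32,36,40):
    Q=R.from_rotvec([0,-a,0],degrees=True);d=H+Q.apply(p-H)-p
    l=r.inv().apply(d);print(hx,a,l.round(1))
```

```text
[643.92685441  18.60870365 107.18265584] [ 1.79785155e+02 -6.69630923e-02  7.05145209e-02] [-7.46212260e-01 -1.24752939e+01  1.52050128e-04]
511.0 3 [ 0.1  0.  -7. ]
511.0 6 [ -0.1   0.1 -13.9]
511.0 9 [ -0.7   0.1 -20.9]
511.0 12 [ -1.7   0.1 -27.8]
511.0 15 [ -3.    0.1 -34.6]
511.0 18 [ -4.7   0.1 -41.4]
511.0 21 [ -6.7   0.2 -48. ]
511.0 24 [ -9.1   0.2 -54.6]
511.0 28 [-12.8   0.2 -63.1]
511.0 32 [-17.    0.2 -71.3]
511.0 36 [-21.9   0.3 -79.3]
511.0 40 [-27.3   0.3 -86.8]
514.0 3 [ 0.1  0.  -6.8]
514.0 6 [ -0.1   0.1 -13.6]
514.0 9 [ -0.7   0.1 -20.4]
514.0 12 [ -1.6   0.1 -27.1]
514.0 15 [ -2.9   0.1 -33.8]
514.0 18 [ -4.5   0.1 -40.4]
514.0 21 [ -6.5   0.2 -47. ]
514.0 24 [ -8.8   0.2 -53.4]
514.0 28 [-12.4   0.2 -61.7]
514.0 32 [-16.6   0.2 -69.8]
514.0 36 [-21.3   0.3 -77.5]
514.0 40 [-26.6   0.3 -84.9]
```

The slide is at ≈16.2 mm and free. Lift the first part of the arc, rotating with the bridge.

Scaled: -13.7 mm / 600 = -0.0228, -10.3 mm / 600 = -0.0172, 6 degrees / 90 = 0.0667.

pendant(steps=[0,0,-0.0058,0,0.0167,0,0.0002,0,-0.0115,0,0.0333,0,0,0,-0.0172,0,0.05,0,-0.0002,0,-0.0228,0,0.0667,0,-0.0002,0,-0.0228,0,0.0667,0,-0.0002,0,-0.0228,0,0.0667,0])

```text
time_s: 9.48
position: [643.8, 18.6, 120.9]
tool_rot: [179.8, -6.1, 0.1]
force: [1.7, -13.9, -3.1]
finger_gap: 0.108
finger_force: 30.0
```

```bash
python3 -c "
from h import *
s=ctrl.get_state();print(s['position'],s['tool_rot'],s['force'],s['ft_torque'])"
```

```text
[643.7948591   18.62747847 120.9131251 ] [ 1.79798769e+02 -6.10851773e+00  7.32412820e-02] [  1.73636563 -13.92112298  -3.13079917] [-2.25554552 -0.11177122  0.02714022]
```

Force is -3 N in z, as lifting the bridge should be. I'll continue and compute the remaining arc in the present tool axes.

Run:
```python
from h import *
from scipy.spatial.transform import Rotation as R
st=ctrl.get_state();r=R.from_euler('xyz',st['tool_rot'],degrees=True);p=st['position']
H=np.array([512.5,p[1],113])
for a in range(3,37,3):
    d=H+R.from_rotvec([0,-a,0],degrees=True).apply(p-H)-p;print(a,r.inv().apply(d).round(1))
```

```text
3 [ 0.1  0.  -6.9]
6 [ -0.1   0.  -13.8]
9 [ -0.7   0.1 -20.6]
12 [ -1.6   0.1 -27.5]
15 [ -2.9   0.1 -34.2]
18 [ -4.5   0.1 -40.9]
21 [ -6.5   0.2 -47.5]
24 [ -8.9   0.2 -54. ]
27 [-11.6   0.2 -60.3]
30 [-14.6   0.2 -66.5]
33 [-17.9   0.2 -72.5]
36 [-21.5   0.2 -78.4]
```

Scaled: -34.2 mm / 600 = -0.057, -31 mm / 600 = -0.0517, 15 degrees / 90 = 0.1667.

pendant(steps=[0.0002,0,-0.0057,0,0.0167,0,0,0,-0.0133,0,0.0389,0,-0.0002,0,-0.023,0,0.0667,0,-0.0012,0,-0.0343,0,0.1,0,-0.0027,0,-0.0458,0,0.1333,0,-0.0038,0,-0.0517,0,0.15,0,-0.0048,0,-0.057,0,0.1667,0,-0.0048,0,-0.057,0,0.1667,0,-0.0048,0,-0.057,0,0.1667,0])

```text
time_s: 10.23
position: [637.3, 19.1, 154.7]
tool_rot: [179.8, -21.1, 0.1]
force: [1.4, -13.3, -3.1]
finger_gap: 0.103
finger_force: 30.0
```

Run:
```python
from h import *
from scipy.spatial.transform import Rotation as R
st=ctrl.get_state();r=R.from_euler('xyz',st['tool_rot'],degrees=True);p=st['position']
print(st['ft_torque'],st['joint_positions'].round(0),'force tool',r.inv().apply(st['force']).round(1))
s=snap('wrist');w=r.inv().apply(cloud(s).reshape(-1,3)-p).reshape(420,560,3)
m=(s['image'].max(2)<60)&(abs(w[...,1])<15)&(w[...,0]>5)&(w[...,0]<25)&(w[...,2]>-70)&(w[...,2]<0)
print('tab in tool',np.percentile(w[m],[5,50,95],axis=0).round(1))
```

```text
[-2.1118562   0.14694331 -0.57307251] [ -3.  22. 101.   2.  36.  86.] force tool [ 0.1 13.3  3.4]
tab in tool [[  6.2  -5.2 -65. ]
 [ 10.9   0.6 -49.6]
 [ 12.7   6.7 -23.2]]
```

Forces are clean, so I'll finish the arc. The local numbers are the same because the tool turns with the bridge.

Scaled: -43.1 mm / 600 = -0.0718, -38.7 mm / 600 = -0.0645, 19 degrees / 90 = 0.2111.

pendant(steps=[0.0002,0,-0.0057,0,0.0167,0,0,0,-0.0133,0,0.0389,0,-0.0002,0,-0.023,0,0.0667,0,-0.0012,0,-0.0343,0,0.1,0,-0.0027,0,-0.0458,0,0.1333,0,-0.0048,0,-0.057,0,0.1667,0,-0.0067,0,-0.0645,0,0.1889,0,-0.0087,0,-0.0718,0,0.2111,0,-0.0087,0,-0.0718,0,0.2111,0,-0.0087,0,-0.0718,0,0.2111,0,-0.0087,0,-0.0718,0,0.2111,0,-0.0087,0,-0.0718,0,0.2111,0])

```text
time_s: 11.28
position: [617.1, 19.5, 192.9]
tool_rot: [179.9, -40.1, 0.0]
force: [1.1, -13.4, -2.4]
finger_gap: 0.104
finger_force: 30.0
```

Run:
```python
from h import *
st=ctrl.get_state();print(st['joint_positions'].round(0),st['qvel'].round(2))
t=snap('side');w=cloud(t)
q=t['image'][130:245,195:335];s=snap('wrist')
cv2.imwrite('pics/end.png',np.hstack([cv2.resize(q,(426,350),interpolation=3),cv2.resize(s['image'],(374,350))])[:,:,::-1])
# bridge side face line: points on its +y face
P=w.reshape(-1,3);m=(abs(P[:,1]+16)<4)&(P[:,0]>505)&(P[:,0]<640)&(P[:,2]>105)&(P[:,2]<260)
p=P[m];vx=cv2.fitLine(p[:,[0,2]].astype(np.float32),cv2.DIST_HUBER,0,.01,.01).ravel();print(len(p),vx,np.degrees(np.arctan2(vx[1],vx[0])))
```

```text
[ -4.  13. 117.  12.  11.  75.] [ 0.14  0.13 -0.05 -0.03 -0.02 -0.07]
203 [  0.75314623   0.6578532  558.4782     158.63287   ] 41.136345
```

View pics/end.png

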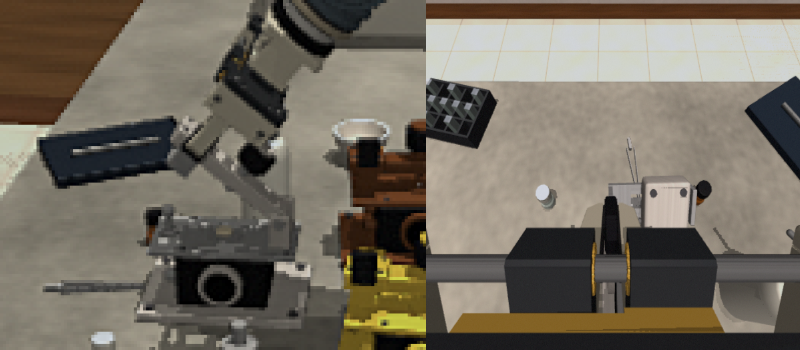

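The final picture shows the bridge raised in the side view at (235,180), about 40–41° by line fit. The tab is still gripped, at (610,215) in the wrist half, and everything else is in place.

```bash
python3 -c "
from station import ticket
print(ticket.job_done())"
```

```text
the job is handed in; nothing more can be done
None
```

The clamp is open and the job is handed in: the latch was pulled about 16 mm, and the bridge is held at about 40° with the tab still gripped; I saw nothing else disturbed, though I did not check the sample disc itself in a picture.

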